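Load the nursery night-light and hold its bayonet cap at the test mark

ROBOT

A 6-joint arm with a two-finger parallel gripper is mounted at the origin on the work surface. World frame = base frame: x ahead of the robot, y to its left, z up, the work surface at z = 0. Lengths are in m, angles in rad, forces in N, time in s.
With the tool pointing down it reaches from about 0.3 to 0.775 m from the base axis. Payload 14.6 kg.
Tool frame: the origin (TCP) lies at the very end of the fingers, on their centre line; the grasp point (between the pads) lies 19 mm behind it (ctrl.grasp_offset is the distance from the TCP to the grasp point, in m); z points along the fingers, y is the line along which they close (so a half turn about z gives the same grasp; the last joint's range is limited). The gripper opens to 94 mm and grips with 3 to 60 N. Pads are 16 mm wide; open, the fingers measure 119 mm over their backs; the gripper's body (75 mm by 177 mm) begins 78 mm behind the grasp point.
Start: joints at [1.043, 0.3, 1.521, -0, 1.321, -0.067], TCP at [0.245, 0.493, 0.205] pointing down, gripper open.
Joint ranges: [-3.03, 3.03], [-0.79, 2.21], [0.23, 2.52], [-1.04, 4.18], [0, 3.07], [-2.55, 2.55]. Speed limits (rad/s): [2.22, 2.22, 2.57, 3.14, 3.14, 3.14].

INTERFACE

Orientations are given as [roll, pitch, yaw] about the fixed x, y, z axes, in that order (R = Rz(yaw) Ry(pitch) Rx(roll)).
In Python, from station import ctrl gives the robot as it stands.
- The arm moves only by the tool step_arm, never from a script. Its argument "plan" is a list that holds one entry, the list of rows, each a list of 6 numbers: the shift along the tool's x, y, z in units of 30 mm (1.0 is 30 mm), then the turn, a rotation vector about the tool's x, y, z in units of 6 degrees (1.0 is 6 degrees). In form: [[[dx, dy, dz, wx, wy, wz], ...]]. A call has 1 to 8 rows; each row is the pose to reach, as a shift and turn from the pose commanded when the call began, along the tool's axes at that moment; what a row does not reach only later rows make up. A row lasts 1/12 s, in which the tool goes at most 41.7 mm and 7.16 degrees, less where a joint would pass 70% of its speed; a pose out of reach is approached as far as the arm can. A call with a gripper value outside its range is refused whole. "grip" is the opening, from 0 (shut) to 1 (fully open), set as the call begins (left out, the last holds). The fingers move at their own pace and stop on an object; "squeeze" is the grip in N (left out, the last holds). Time passes only in rows, so rows that repeat a pose let the fingers close. It gives the time, the measured TCP pose, the force, the opening and the grip force at its end, in the units of the state.
- ctrl.get_obs(): the state, without advancing time (a new reading comes with each control period).
- ctrl.camera(name): name is "side" or "top"; returns the picture (480x640x3 uint8, red, green, blue); there is no depth.
- ctrl.camera_model(name): a dict with "intrinsics" (3x3 intrinsics, pixels), "k1" (the pictures are not rectified: a ray, as slopes to the right and down, at radius r is drawn at 1 + k1 r^2 times it, then the intrinsics apply), "R" (3x3) and "t" (3): a world point X has camera coordinates R X + t. Camera axes: x right, y down, z forward; pixel columns grow to the right and rows downward; lengths in m; the calibration is good to about 2 mm. A picture is of the moment at which its call begins. camera_model takes no time and is no camera call.
- ctrl.hand_in(): hands the job in; it is judged then, once.
Trained networks look in the newest picture that a camera, given by its name, has taken for a name from the list of things; names that differ only in an ending like _2 or _b are one class to them, and where a whole thing is asked for, a point or a joint stands for the part that bears it (a point fixed in the world has none). Each returns a list of dicts, best first, with "confidence" (0 to 1); they miss things now and then, are a little off and sometimes report something else, mostly with a low value. They report only what shows in the picture. A call takes as long as a camera call. They do not tell look-alikes from the thing itself.
- ctrl.masks_of(query, camera): "pixels" (480x640 bool, what is visible of it) and "at" ([column, row] in pixels, amid what is visible of it).
- ctrl.place_of(query, camera): "at" ([column, row] in pixels: a listed point, or the origin of a listed thing).
The state is a dict: "time_s": time; "qpos": joint angles; "joint_vel": joint speeds; "tau": joint torques, N m; "ee_pos": TCP position; "eef_rot": TCP orientation; "force": force on the tool from outside, world axes, zero at the start; "moment": the same for the moment, N m; "grip_width": finger opening in m; "grip_force": force on a finger pad.
Only numpy, scipy, OpenCV 4.12 (cv2) and the standard library are available. Lean on these libraries where they do the work, as an engineer would, in place of code of your own. Each camera call takes 0.05 s, during which the arm holds its last target. There are 200 camera calls.

TASK

Put the battery cell, button end up, all the way into the well of the night-light and let go of it, then lower the cap over it with its grip bar pointing at the blue marks until it sits down on the shoulder. Turn the cap clockwise (seen from above) half of its quarter turn, so that the bar points at the black test marks, never on into the lock catch before the red marks, and finish still gripping the cap there, with it down and at rest. Leave the cream tin, teether, comb and rattle where they are.

Things in the scene. Friction and masses are not known exactly. Their poses are not given: they have to be found in the camera images.
- lamp: Mint-green round battery night-light, fixed to the table, upright, yaw varies. Origin: centre of its underside, z up. Foot 100 mm in diameter with a flat shoulder 40 mm above the table; from it a white neck 40 mm in diameter rises to 56 mm, holding the cell well. The cap's lugs go down through gaps beside the neck at the lamp's +x and -x, then turn clockwise seen from above (from lamp +x to -y).
- well (a point): Centre of the mouth of the cell well, on top of the neck, 56 mm above the table, on the lamp's axis. The well is a round bore 29.6 mm wide and 26 mm deep with a flat floor (30 mm above the table).
- entry_mark (a point): Blue mark on the shoulder, at the lamp's +x, 40 mm from its axis, 40 mm up (a second one across from it, at -x). Above it is a 36 degree gap between two tabs that ring the neck's top (50 mm in diameter, 51 to 56 mm high). The lugs pass down the gaps with up to about 8 degrees of yaw error; below the tabs, stops allow 8 degrees anticlockwise and about 93 degrees clockwise from here.
- test_mark (a point): Black test mark on the shoulder, 40 mm from the axis, 45 degrees clockwise (seen from above) of the blue mark; a second one across from it.
- lock_mark (a point): Red lock mark on the shoulder, 40 mm from the axis, 90 degrees clockwise of the blue mark (lamp -y); a second one across from it. From about 55 degrees clockwise of blue a lug rides on a spring catch (about 3 N) that clicks in behind it at about 90 degrees.
- cell: Dark steel round battery cell with a brass-coloured band, 26 mm in diameter, 50 mm tall, about 65 g, standing upright on the table with its small button end up. Origin: centre of its underside, z up towards the button. Fully in the well it stands 24 mm out of the neck, its underside 30 mm above the table.
- cap: Cream round cap, about 90 g, mouth down on the table: inverted cup, 61 mm outside, 55 mm inside, 48 mm high (44 inside). Origin: centre of the rim plane, z up. On top a pine grip bar 54 mm long (cap's x), 14 mm thick (y), from 48 to 72 mm high. Seated, the rim rests on the shoulder (origin 40 mm up); once turned it can lift only 3 mm. Play round the neck about 2 mm.
- lug (a point): One of the cap's two lugs, inside the mouth under the ends of the bar, at the cap's +x and -x; this one at +x, 25 mm from the axis, 5.5 mm above the rim. Each is 7 mm wide, 3 to 8 mm above the rim, and sticks in to 22 mm from the axis. Either way round fits.
- tin: Closed aluminium cream tin, 71 mm in diameter, 32 mm high, on the table. Origin: centre of its underside. Leave alone.
- teether: Mint silicone teether ring lying flat, 72 mm outside, 46 mm inside, 12 mm thick. Origin: centre of its underside. Leave alone.
- comb: Grey plastic comb lying flat, 150 mm along its y, 31 mm wide, 6 mm thick. Origin: under the middle of its back strip, teeth to its +x. Leave alone.
- rattle: Wooden rattle lying flat: disc head 60 mm in diameter, 24 mm thick, at the origin (centre of the head's underside), and a handle reaching 126 mm along its -x. Leave alone.
Things that resemble listed ones, but are neither listed nor needed, are in the scene too. Of the things that look like the cap, the smallest one is meant.

How it is judged:
On the way, in this order (a step that is already met when the one before it is completed fails the run):
1. the cell stands fully down in the well, button up, let go (horizontal distance between cell and well below 0.004 m and z of cell in the frame of lamp between 0.027 and 0.034 m and angle between cell's own z axis and vertical below 0.12 rad and contact force between the fingers and cell below 0.2 N), for 0.2 s.
2. the cap is down on the shoulder with its bar at the blue marks (horizontal distance between cap and lamp below 0.005 m and z of cap in the frame of lamp between 0.037 and 0.0455 m and angle between cap's own z axis and vertical below 0.1 rad and angle between the x axis of cap and the x axis of lamp, either way round below 0.3 rad), for 0.05 s.
At the end, for the whole second after the job is handed in: Cell in the well (4 mm of axis, underside 27-34 mm up, upright within 0.12 rad); cap over it (5 mm of axis, rim under 5.5 mm above the shoulder, level within 0.1 rad), turned 35 to 55 degrees from the blue marks, at rest, gripped by the fingers with over 2 N (horizontal distance between cell and well below 0.004 m and z of cell in the frame of lamp between 0.027 and 0.034 m and angle between cell's own z axis and vertical below 0.12 rad and horizontal distance between cap and lamp below 0.005 m and z of cap in the frame of lamp between 0.037 and 0.0455 m and angle between cap's own z axis and vertical below 0.1 rad and angle between the x axis of cap and the x axis of lamp, either way round between 0.611 and 0.96 rad and contact force between the fingers and cap above 2 N and linear speed of cap below 0.01 m/s and angular speed of cap below 0.08 rad/s); the arm keeps its last pose, push and grip.
It fails at once if the cap, once down, is turned into the lock catch (past 63 degrees) (horizontal distance between cap and lamp below 0.01 m and z of cap in the frame of lamp below 0.0455 m and angle between the x axis of cap and the x axis of lamp, either way round above 1.1 rad).
It fails at once if the tin, teether, comb or rattle is moved more than 20 mm (distance of any of tin, teether, comb, rattle from where it was at the start of the episode above 0.02 m).
It also fails if it takes over 61 s, if anything falls off the work surface, if the arm or the gripper's body presses on something with over 40 N, if the wrist force passes 120 N, or if a joint passes its speed limit or range.

## Working session

There is one attempt and no reset: what is moved stays moved. The work goes in short steps, Python scripts to look and compute and a tool call to move; the robot and the scene stay as the last step left them, time stands still between calls to the robot, and variables do not carry over. Pictures are saved under pics/ and viewed, at most 10 in all, crops included, and the job is handed in when it is done.

Besides the shell and the picture viewer there is one more tool, called after "Request:" by a JSON object that holds its "method" and its "body", one argument or row to a line. step_arm: Moves the arm, as the interface text tells. Its arguments: {"type":"object","properties":{"plan":{"type":"array","items":{"type":"array","items":{"type":"array","items":{"type":"number"}}}},"grip":{"type":"number"},"squeeze":{"type":"number"}},"required":["plan"]}

```bash
mkdir -p pics; ls
cat > h.py <<'E'
import numpy as np, cv2
from station import ctrl
def save(cam,name):
    im=ctrl.camera(cam); cv2.imwrite('pics/'+name,im[:,:,::-1]); return im
def ray(cam,px):
    m=ctrl.camera_model(cam);K=np.array(m['intrinsics']);R=np.array(m['R']);t=np.array(m['t'])
    d=np.linalg.solve(K,[px[0],px[1],1.])[:2];s=d.copy()
    for _ in range(30): s=d/(1+m['k1']*(s@s))
    return -R.T@t, R.T@np.array([s[0],s[1],1.])
def at_z(cam,px,z):
    c,d=ray(cam,px); return c+d*(z-c[2])/d[2]
def proj(cam,X):
    m=ctrl.camera_model(cam);c=np.array(m['R'])@np.array(X)+np.array(m['t']);s=c[:2]/c[2]
    s=s*(1+m['k1']*(s@s));return (np.array(m['intrinsics'])@[s[0],s[1],1])[:2]
def tri(p,q):
    c1,d1=ray('top',p);c2,d2=ray('side',q)
    A=np.stack([d1,-d2],1);s=np.linalg.lstsq(A,c2-c1,rcond=None)[0]
    a,b=c1+d1*s[0],c2+d2*s[1];return (a+b)/2,np.linalg.norm(a-b)
E
python3 - <<'E'
from h import *
np.set_printoptions(precision=3,suppress=True)
for c in('top','side'):
    save(c,c+'0.png')
    for q in('lamp','well','entry_mark','test_mark','lock_mark','cell','cap','lug','tin','teether','comb','rattle'):
        r=ctrl.place_of(q,c); print(c,q,[(np.round(x['at']).tolist(),round(x['confidence'],2)) for x in r[:5]])
    m=ctrl.camera_model(c);print(-np.array(m['R']).T@np.array(m['t']))
print(ctrl.get_obs())
E
```

```text
pics
top lamp [([336.0, 252.0], 0.88)]
top well [([333.0, 254.0], 0.73), ([335.0, 254.0], 0.58)]
top entry_mark [([324.0, 241.0], 0.61)]
top test_mark [([148.0, 260.0], 0.53)]
top lock_mark [([346.0, 248.0], 0.64)]
top cell [([429.0, 247.0], 0.49)]
top cap [([231.0, 284.0], 0.85), ([226.0, 238.0], 0.75), ([230.0, 329.0], 0.6)]
top lug [([234.0, 227.0], 0.86), ([230.0, 273.0], 0.64), ([283.0, 170.0], 0.54)]
top tin [([421.0, 179.0], 0.75)]
top teether [([284.0, 170.0], 0.63)]
top comb [([338.0, 239.0], 0.71), ([509.0, 247.0], 0.67)]
top rattle [([152.0, 262.0], 0.88)]
[0.446 0.038 1.517]
side lamp [([321.0, 280.0], 0.93), ([345.0, 223.0], 0.74)]
side well [([317.0, 260.0], 0.72), ([322.0, 278.0], 0.26)]
side entry_mark [([326.0, 260.0], 0.91)]
side test_mark [([332.0, 266.0], 0.9)]
side lock_mark [([336.0, 270.0], 0.61), ([317.0, 258.0], 0.26)]
side cell [([397.0, 330.0], 0.68), ([447.0, 294.0], 0.59)]
side cap [([265.0, 222.0], 0.89), ([228.0, 245.0], 0.81), ([188.0, 259.0], 0.8)]
side lug [([200.0, 264.0], 0.82), ([238.0, 241.0], 0.81), ([273.0, 224.0], 0.76)]
side tin [([446.0, 293.0], 0.98)]
side teether [([347.0, 223.0], 0.73), ([316.0, 260.0], 0.67)]
side comb [([482.0, 405.0], 0.87), ([324.0, 256.0], 0.25)]
side rattle [([211.0, 207.0], 0.59)]
[ 0.008 -0.634  0.656]
{'time_s': 1.3, 'qpos': array([ 1.043,  0.3  ,  1.521,  0.   ,  1.321, -0.067]), 'joint_vel': array([ 0.001, -0.   , -0.001, -0.001,  0.001,  0.   ]), 'tau': array([  0.001, -53.168, -35.292,   0.071,   0.021,  -0.   ]), 'ee_pos': array([0.245, 0.493, 0.205]), 'eef_rot': array([-3.142, -0.   ,  2.681]), 'force': array([-0.507, -0.17 , -1.155]), 'moment': array([ 0.041, -0.011,  0.011]), 'grip_force': 0.0, 'grip_width': 0.09424571529885432}
```

Run:
```python
import cv2
a=cv2.imread('pics/top0.png')[130:370,110:550];cv2.imwrite('pics/t1.png',cv2.resize(a,(800,436),interpolation=3))
a=cv2.imread('pics/side0.png')[180:430,160:510];cv2.imwrite('pics/s1.png',cv2.resize(a,(800,571),interpolation=3))
```

```text
(no output)
```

View pics/t1.png

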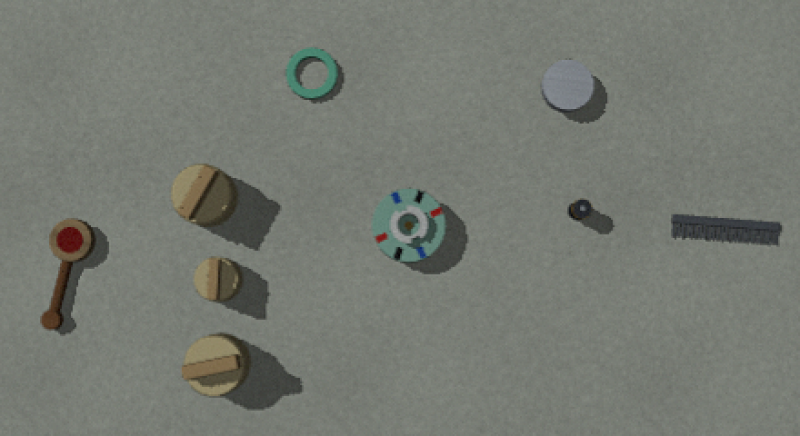

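View pics/s1.png

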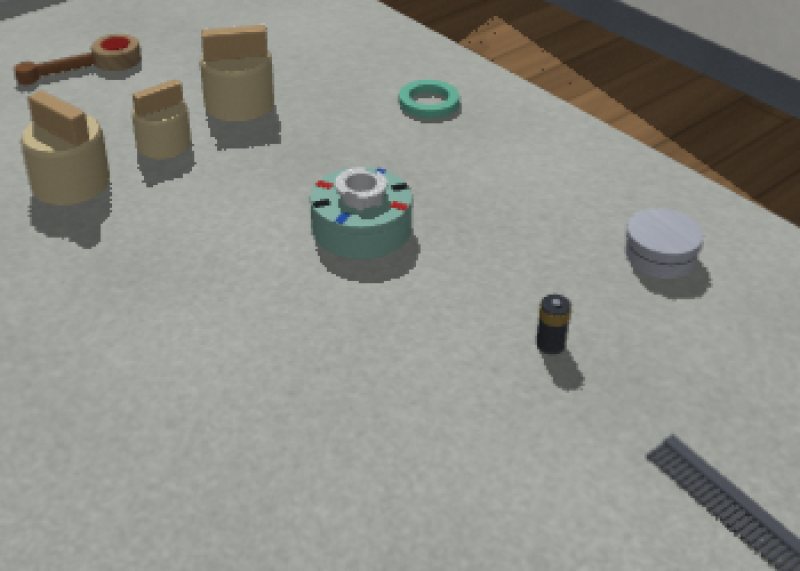

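The top view shows three cap-like things: large (222,237), small (230,283) and large (227,331). The smallest, (230,283), is the cap. The lamp is at (335,254), the only cell at (429,246), and the lamp's blue marks are upper-left and lower-right. Next I measure by colour blobs.

Run:
```python
from h import *
np.set_printoptions(precision=4,suppress=True)
cc=lambda m,n=4:[(c.round(1).tolist(),int(s[4])) for s,c in list(zip(*cv2.connectedComponentsWithStats(m.astype(np.uint8))[2:]))[1:] if s[4]>=n]
T=cv2.imread('pics/top0.png').astype(int);S=cv2.imread('pics/side0.png').astype(int)
print('scale',proj('top',[.446,.038,.04]),proj('top',[.546,.038,.04]),proj('top',[.446,-.062,.04]))
for cam,I,(x0,x1,y0,y1) in(('top',T,(312,360,228,280)),('side',S,(290,345,250,295))):
    P=I[y0:y1,x0:x1];b,g,r=P[...,0],P[...,1],P[...,2]
    M={'blue':(b>r+40)&(b>g+25),'red':(r>g+50)&(r>b+50),'black':(b+g+r<130)}
    for k,m in M.items():
        for c,n in cc(m):
            p=[c[0]+x0,c[1]+y0]; print(cam,k,p,n,at_z(cam,p,.04)[:2])
# masks
for q in('cell','cap'):
  for cam,I in(('top',T),('side',S)):
    for r in ctrl.masks_of(q,cam):
        m=r['pixels'];ys,xs=np.nonzero(m);print(q,cam,round(r['confidence'],2),m.sum(),xs.min(),xs.max(),ys.min(),ys.max(),xs.mean(),ys.mean())
a=cv2.imread('pics/top0.png');b=cv2.imread('pics/side0.png')
f=lambda i,x,y,w:cv2.resize(i[y-w:y+w,x-w:x+w],(400,300) if 0 else (390,390),interpolation=0)
cv2.imwrite('pics/c1.png',np.hstack([f(a,230,283,18),f(a,429,247,18)]))
```

```text
scale [328.342  288.1488] [328.7559 247.1822] [369.4079 288.5685]
top blue [327.5, 238.5] 22 [0.5673 0.0413]
top blue [341.2, 268.3] 21 [0.4946 0.0071]
top red [349.6, 246.2] 20 [ 0.5489 -0.013 ]
top red [319.4, 260.3] 19 [0.5136 0.0605]
top black [340.2, 237.9] 15 [0.5691 0.0102]
top black [328.6, 269.2] 18 [0.4921 0.0378]
side blue [326.4, 254.5] 8 [0.5748 0.0435]
side blue [309.3, 275.0] 20 [0.4966 0.0071]
side red [301.3, 260.3] 18 [0.5162 0.0617]
side red [334.2, 269.6] 20 [ 0.5511 -0.012 ]
side black [334.3, 261.5] 11 [0.571  0.0111]
side black [300.1, 268.6] 14 [0.4952 0.0382]
cell top 0.64 116 422 435 240 250 428.3103448275862 245.10344827586206
cell side 0.85 319 395 409 309 334 401.8244514106583 321.40438871473356
cell side 0.74 308 335 360 215 231 347.1363636363636 222.95454545454547
cap top 0.97 534 217 243 271 295 230.04494382022472 283.3314606741573
cap top 0.96 1006 211 247 314 348 228.9831013916501 330.6113320079523
cap top 0.62 1019 204 240 220 254 222.4082433758587 237.2080471050049
cap side 0.92 1462 169 207 220 269 187.38372093023256 246.38372093023256
cap side 0.9 1186 248 279 191 232 263.29173693086005 211.4620573355818
cap side 0.79 733 218 243 215 249 230.08731241473396 232.53069577080493
```

View pics/c1.png

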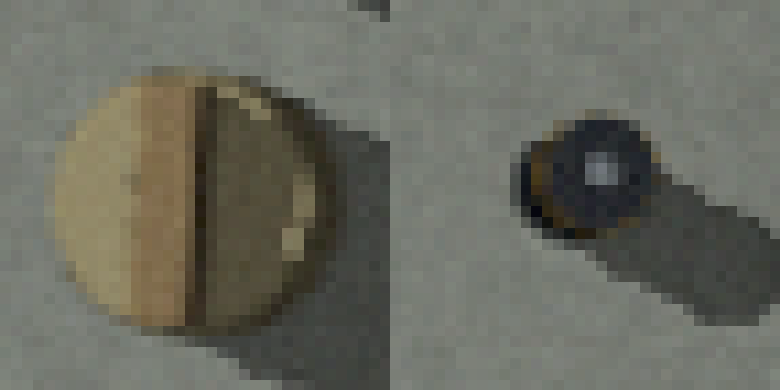

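The small cap at (230,283) shows its bar near vertical in the picture, with the bar top centre at about (226.6,283). The cell's button is at about (430.2,244.5).

Run:
```python
from h import *
np.set_printoptions(precision=4,suppress=True)
print('cell top',at_z('top',[430.2,244.5],.049), 'side',at_z('side',[402.5,312.3],.049),tri([430.2,244.5],[402.5,312.3]))
T=cv2.imread('pics/top0.png').astype(int);S=cv2.imread('pics/side0.png').astype(int)
print(T[276:290:6,216:236:1].tolist()[1])
b,g,r=[T[265:301,212:248,i] for i in range(3)]
P=T[265:301,212:248]
# bar colour = that at (226,283)
for c in('top','side'):
    I,(x,y)=(T,(226,283)) if c=='top' else (S,(229,222))
    ref=I[y-1:y+2,x-1:x+2].mean((0,1)); x0,y0=x-22,y-22;P=I[y0:y0+44,x0:x0+44]
    h=lambda A:np.stack([A[...,2]/A[...,1],A[...,0]/A[...,1]],-1)
    m=(np.abs(h(P)-h(ref)).max(-1)<.06)&(np.abs(P.sum(-1)/ref.sum()-1)<.25)
    n,l,s,ce=cv2.connectedComponentsWithStats(m.astype(np.uint8));k=l[22,22];print(c,ref,s[k],ce[k]+[x0,y0])
    ys,xs=np.nonzero(l==k);(cx,cy),wh,a=cv2.minAreaRect(np.stack([xs,ys],1).astype(np.float32));print((cx+x0,cy+y0),wh,a)
    B=cv2.boxPoints(((cx+x0,cy+y0),wh,a));
    if c=='top':
        d=np.linalg.eigh(np.cov(xs,ys))[1][:,1];ce=ce[k]+[x0,y0]
        e=at_z('top',ce+10*d,.072)-at_z('top',ce-10*d,.072);print('bar yaw',np.degrees(np.arctan2(e[1],e[0])),'centre',at_z('top',ce,.072), at_z('top',[226.6,283.05],.072))
# cap body mask base check
print('predict px of bar centre in side',proj('side',at_z('top',[226.6,283.05],.072)))
```

```text
cell top [ 0.5544 -0.2089  0.049 ] side [ 0.556  -0.2086  0.049 ] (array([ 0.5547, -0.209 ,  0.05  ]), np.float64(0.0009587277688632152))
[[107, 125, 127], [106, 138, 146], [103, 135, 146], [103, 137, 144], [105, 137, 147], [102, 135, 144], [104, 136, 146], [102, 132, 140], [77, 107, 122], [74, 106, 128], [82, 111, 130], [77, 106, 127], [78, 110, 129], [61, 88, 105], [29, 36, 43], [46, 60, 63], [63, 81, 86], [60, 78, 85], [56, 74, 78], [60, 80, 83]]
top [ 78.2222 108.5556 128.7778] [ 20  11   6  23 115] [226.5652 283.0087]
(226.5, 283.0) (22.0, 5.0) 90.0
bar yaw 177.96457032118357 centre [0.4556 0.2811 0.072 ] [0.4555 0.2811 0.072 ]
side [54.1111 75.2222 90.2222] [ 11  17  22  14 163] [228.8221 223.5153]
(228.90932846069336, 223.6554412841797) (8.754570007324219, 21.37743377685547) 75.25643920898438
predict px of bar centre in side [227.4441 218.4465]
```

```bash
cat >> h.py <<'E'
def go(x,y,z,yaw_deg,ref=None):
    o=ctrl.get_obs(); p,y0=(o['ee_pos'],o['eef_rot'][2]) if ref is None else (ref[:3],np.radians(ref[3]))
    R=np.array([[np.cos(y0),np.sin(y0),0],[np.sin(y0),-np.cos(y0),0],[0,0,-1]])
    d=R.T@(np.array([x,y,z])-p)/.03
    w=(yaw_deg-np.degrees(y0)+180)%360-180
    print('units',d.round(2),'wz',round(-w/6,2),'at',o['ee_pos'].round(4),'rpy',np.degrees(o['eef_rot']).round(2),'t',o['time_s'],'w',o['grip_width'],'F',o['force'].round(1))
E
python3 -c "
from h import *
go(.5550,-.209,.12,153.6)"
```

```text
units [-19.67 -16.35   2.85] wz -0.0 at [0.2446 0.4926 0.2054] rpy [180.   -0.  153.6] t 1.5 w 0.09416451504700961 F [ 0.6 -0.5 -0.5]
```

Request:
{"method": "step_arm", "body": {
  "plan": [
    [[-19.67,-16.35,0,0,0,0],[-19.67,-16.35,0,0,0,0],[-19.67,-16.35,0,0,0,0],[-19.67,-16.35,0,0,0,0],[-19.67,-16.35,0,0,0,0],[-19.67,-16.35,0,0,0,0],[-19.67,-16.35,0,0,0,0],[-19.67,-16.35,0,0,0,0]]
  ],
  "grip": 1
}}

```text
time_s: 2.17
ee_pos: [0.3797, 0.1859, 0.2057]
eef_rot: [3.141, 0.001, 2.681]
force: [0.2, 0.3, 0.3]
grip_width: 0.0937
grip_force: 0.0
```

```bash
python3 -c "
from h import *
go(.5550,-.209,.12,153.6)"
```

```text
units [-11.08  -9.2    2.86] wz 0.0 at [0.3797 0.1859 0.2057] rpy [1.7997e+02 3.0000e-02 1.5361e+02] t 2.1667 w 0.09365108908312707 F [0.2 0.3 0.3]
```

Request:
{"method": "step_arm", "body": {
  "plan": [
    [[-11.08,-9.2,2.8,0,0,0],[-11.08,-9.2,2.8,0,0,0],[-11.08,-9.2,2.8,0,0,0],[-11.08,-9.2,2.8,0,0,0],[-11.08,-9.2,2.8,0,0,0],[-11.08,-9.2,2.8,0,0,0],[-11.08,-9.2,2.8,0,0,0],[-11.08,-9.2,2.8,0,0,0]]
  ],
  "grip": 1
}}

```text
time_s: 2.83
ee_pos: [0.5124, -0.1136, 0.1415]
eef_rot: [3.141, 0.0, 2.681]
force: [0.4, 0.6, 0.5]
grip_width: 0.0944
grip_force: 0.0
```

```bash
python3 -c "
from h import *
go(.5550,-.209,.12,153.6)"
```

```text
units [-2.69 -2.22  0.72] wz -0.0 at [ 0.5124 -0.1136  0.1415] rpy [1.7999e+02 2.0000e-02 1.5358e+02] t 2.8333 w 0.09438166332625546 F [0.4 0.6 0.5]
```

Request:
{"method": "step_arm", "body": {
  "plan": [
    [[-2.69,-2.22,0.72,0,0,0],[-2.69,-2.22,0.72,0,0,0],[-2.69,-2.22,0.72,0,0,0],[-2.69,-2.22,0.72,0,0,0],[-2.69,-2.22,2,0,0,0],[-2.69,-2.22,3.2,0,0,0],[-2.69,-2.22,3.72,0,0,0],[-2.69,-2.22,3.72,0,0,0]]
  ]
}}

```text
time_s: 3.5
ee_pos: [0.5526, -0.2056, 0.0265]
eef_rot: [-3.141, -0.006, 2.681]
force: [-0.2, -0.4, 0.0]
grip_width: 0.0942
grip_force: 0.0
```

Request:
{"method": "step_arm", "body": {
  "plan": [
    [[0,0,0,0,0,0],[0,0,0,0,0,0],[0,0,0,0,0,0],[0,0,0,0,0,0],[0,0,0,0,0,0],[0,0,0,0,0,0]]
  ],
  "grip": 0.1,
  "squeeze": 15
}}

```text
time_s: 4.0
ee_pos: [0.5549, -0.207, 0.0309]
eef_rot: [3.142, 0.001, 2.681]
force: [0.4, -0.4, 1.2]
grip_width: 0.0575
grip_force: 0.0
```

Request:
{"method": "step_arm", "body": {
  "plan": [
    [[0,0,0,0,0,0],[0,0,0,0,0,0],[0,0,0,0,0,0],[0,0,0,0,0,0],[0,0,0,0,0,0],[0,0,0,0,0,0],[0,0,0,0,0,0],[0,0,0,0,0,0]]
  ]
}}

```text
time_s: 4.67
ee_pos: [0.5546, -0.2069, 0.0302]
eef_rot: [-3.142, -0.0, 2.681]
force: [0.4, 0.3, -0.1]
grip_width: 0.0245
grip_force: 14.9
```

```bash
python3 -c "
from h import *
go(.5320,.0245,.115,153.6)"
```

```text
units [ 4.1   6.57 -2.83] wz 0.0 at [ 0.5546 -0.2069  0.0302] rpy [-1.800e+02 -1.000e-02  1.536e+02] t 4.6667 w 0.02450637142574095 F [ 0.4  0.3 -0.1]
```

Request:
{"method": "step_arm", "body": {
  "plan": [
    [[0,0,-1.3,0,0,0],[0,0,-2.6,0,0,0],[0.6,1.0,-2.83,0,0,0],[4.1,6.57,-2.83,0,0,0],[4.1,6.57,-2.83,0,0,0],[4.1,6.57,-2.83,0,0,0],[4.1,6.57,-2.83,0,0,0],[4.1,6.57,-2.83,0,0,0]]
  ]
}}

```text
time_s: 5.33
ee_pos: [0.5313, 0.0271, 0.1153]
eef_rot: [3.141, -0.0, 2.682]
force: [0.1, -0.0, -1.1]
grip_width: 0.0244
grip_force: 14.9
```

Request:
{"method": "step_arm", "body": {
  "plan": [
    [[0.4,0.65,0,0,0,0],[0.4,0.65,0,0,0,0],[0.4,0.65,0,0,0,0],[0.4,0.65,0,0,0,0]]
  ]
}}

```text
time_s: 5.67
ee_pos: [0.5301, 0.0466, 0.1151]
eef_rot: [-3.141, 0.0, 2.681]
force: [0.5, -0.0, -1.1]
grip_width: 0.0245
grip_force: 14.9
```

```bash
python3 -c "
from h import *
go(.5320,.0245,.115,153.6)
a=save('top','top2.png');b=save('side','side2.png')
f=lambda i,x,y,w:cv2.resize(i[y-w:y+w,x-w:x+w,::-1],(390,390),interpolation=0)
cv2.imwrite('pics/c2.png',np.hstack([f(a,335,252,26),f(b,320,250,40)]))
"
```

```text
units [-0.38 -0.63  0.  ] wz -0.0 at [0.5301 0.0466 0.1151] rpy [-1.7999e+02  1.0000e-02  1.5360e+02] t 5.6667 w 0.024471054044607247 F [ 0.5 -0.  -1.1]
```

View pics/c2.png

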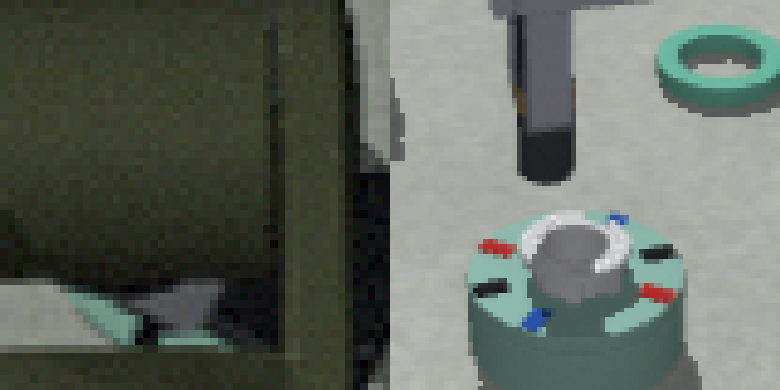

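The side crop shows the cell held upright, its bottom at about (312,247) and about 20 mm off the well axis. Moving it back over the well.

Request:
{"method": "step_arm", "body": {
  "plan": [
    [[-0.39,-0.64,0.3,0,0,0],[-0.39,-0.64,0.3,0,0,0],[-0.39,-0.64,0.3,0,0,0],[-0.39,-0.64,0.3,0,0,0]]
  ]
}}

```text
time_s: 6.1
ee_pos: [0.532, 0.0243, 0.1062]
eef_rot: [3.142, -0.0, 2.679]
force: [-0.4, 0.2, -0.4]
grip_width: 0.0244
grip_force: 14.9
```

```bash
cat > fit.py <<'E'
from h import *
from scipy.optimize import least_squares
def edges(I,rows,x0,x1,thr):
    out=[]
    g=cv2.GaussianBlur(I,(1,1),0).sum(-1).astype(float)
    for r in rows:
        d=np.nonzero(g[r,x0:x1]<thr)[0]
        out.append((r,x0+d.min()-.5,x0+d.max()+.5))
    return out
def cyl(x,y,zb,zt,r=.013):
    a=np.linspace(0,2*np.pi,60)
    P=[proj('side',[x+r*np.cos(t),y+r*np.sin(t),z]) for z in(zb,zt) for t in a]
    return cv2.convexHull(np.array(P,np.float32))[:,0]
E
python3 -c "
from fit import *
np.set_printoptions(linewidth=200)
go(.5325,.0245,.106,153.6)
b=save('side','side3.png')
g=b.sum(-1)
p=proj('side',[.5325,.0245,.076]);print(p)
x,y=int(p[0]),int(p[1]);print(x-11,y-12)
for r in range(y-12,y+12): print(r,g[r,x-11:x+12])
"
```

```text
units [-0.01  0.01  0.01] wz -0.01 at [0.532  0.0243 0.1062] rpy [ 1.8000e+02 -1.0000e-02  1.5352e+02] t 6.1 w 0.02435484529737427 F [-0.4  0.2 -0.4]
[317.13928285 251.82802101]
306 239
239 [513 506 504 509 513 505 404 173 198 221 294 289 290 292 291 291 291 289 298 515 520 522 515]
240 [515 516 515 514 517 513 489 137 195 219 290 293 290 292 293 291 290 288 286 524 527 524 516]
241 [510 510 510 514 521 521 499  93 158 224 292 292 291 292 291 288 291 290 298 527 531 534 532]
242 [512 508 507 510 520 521 495  94 135 213 292 292 293 290 292 292 291 273 286 533 535 530 523]
243 [509 508 510 509 506 508 492  91 137 199 265 262 261 250 233 234 235 222 213 530 535 532 523]
244 [503 506 509 513 517 510 487 113 141 233 198 200 172 174 168 137 112 100 188 524 522 521 523]
245 [503 503 499 508 506 505 487  98  94 103 110 112 111 111 110 107 103  96 185 516 525 528 527]
246 [506 509 507 505 506 511 493 183  97 101 102 108 104 108 109 102 103 100 192 517 526 535 525]
247 [506 506 505 500 496 509 492 188  96 101 107 111 112 109 110 110 105  93 183 509 508 511 516]
248 [508 515 514 509 506 510 493
[... 737 characters left out ...]
4 437 302 397]
256 [496 505 568 627 625 621 558 576 464 439 363 365 365 363 416 482 561 619 547 624 610 528 492]
257 [503 572 660 628 630 600 444 336 336 348 351 349 352 351 350 343 356 492 631 611 624 615 551]
258 [516 660 628 617 539 500 306 320 333 344 348 351 354 351 350 340 331 338 499 628 589 660 613]
259 [536 627 629 664 590 350 304 326 335 342 349 352 351 349 345 341 330 323 407 632 607 624 618]
260 [539 626 625 625 608 408 310 324 337 344 350 351 354 350 348 341 330 321 404 634 655 661 611]
261 [468 627 624 627 620 505 308 324 334 344 348 354 351 349 343 341 326 345 554 605 624 623 607]
262 [451 478 628 624 620 625 517 388 333 344 347 348 349 347 346 334 327 313 372 613 661 609 462]
```

```bash
python3 -c "
from fit import *
np.set_printoptions(linewidth=200,precision=4,suppress=True)
def res(p):
    h=cyl(p[0],p[1],.076,.1)
    xs=h[:,0];return [ (xs.min()+xs.max())/2-318.5, h[:,1].max()-254.5]
# mid extents evaluated at row ~249 : use disc centre at zb+.01
def mid(p):
    a=np.linspace(0,2*np.pi,120);q=np.array([proj('side',[p[0]+.013*np.cos(t),p[1]+.013*np.sin(t),.076]) for t in a])
    return [(q[:,0].min()+q[:,0].max())/2-318.5,q[:,1].max()-254.5]
s=least_squares(mid,[.53,.025]).x;print('cell at',s,'for TCP',ctrl.get_obs()['ee_pos'])
g=cv2.imread('pics/side3.png').astype(int).sum(-1)
g0=cv2.imread('pics/side0.png').astype(int).sum(-1)
for r in range(251,272): print(r,g0[r,306:330])
for z,r in((.056,.0148),(.056,.025),(.056,.02)):
    a=np.linspace(0,2*np.pi,120);q=np.array([proj('side',[.5334+r*np.cos(t),.0248+r*np.sin(t),z]) for t in a]);print(z,r,q.min(0),q.max(0))
"
```

```text
cell at [0.5366 0.0248] for TCP [0.5321 0.0246 0.1063]
251 [474 471 467 475 483 481 485 479 480 491 488 486 479 483 491 488 482 483 479 477 486 475 467 462]
252 [465 471 478 477 478 480 478 477 475 481 488 482 478 483 484 488 482 477 470 471 482 484 481 471]
253 [475 474 473 465 466 466 475 503 534 531 558 557 558 523 471 470 467 471 466 412 424 470 474 473]
254 [474 479 471 466 471 530 593 662 585 582 584 586 580 549 462 465 461 457 404 277 282 323 343 469]
255 [467 467 472 533 586 584 583 541 630 580 578 571 571 582 578 545 488 459 442 567 412 281 373 460]
256 [466 476 532 587 589 584 521 543 433 410 341 340 339 345 391 451 527 579 512 584 574 499 462 460]
257 [476 536 624 588 591 564 417 315 316 322 329 330 329 328 329 321 332 458 591 574 582 578 520 464]
258 [489 624 588 582 508 468 284 303 312 324 327 328 331 328 327 319 310 317 468 590 553 625 576 487]
259 [503 588 595 631 554 329 283 302 315 320 325 330 331 326 324 321 307 301 378 596 573 585 577 521]
260 [506 589 588 587 570 382 288 305 316 320 329 331 327 330 325 317 308 300 379 596 617 624 570 448]
261 [438 588 588 589 583 
[... 552 characters left out ...]
8 335 323 317 308 298 248 236 271]
267 [468 451 246 249 286 304 307 318 321 323 329 331 336 335 332 324 322 318 306 306 293 252 233 267]
268 [466 452 237 237 271 301 309 318 323 329 330 330 329 312 326 324 316 309 306 305 297 250 235 237]
269 [467 453 235 234 242 283 311 318 323 330 332 330 330 311 327 321 319 309 306 306 298 248 232 235]
270 [468 456 236 234 238 236 256 296 295 331 330 330 324 310 324 316 260 256 253 267 238 234 234 238]
271 [471 468 451 233 230 237 237 237 240 251 311 330 325 260 243 237 233 237 231 231 231 236 233 237]
0.056 0.0148 [310.7162 255.2399] [324.1148 263.0107]
0.056 0.025 [306.0965 252.646 ] [328.7314 265.7758]
0.056 0.02 [308.3613 253.9123] [326.4683 264.4146]
```

Request:
{"method": "step_arm", "body": {
  "plan": [
    [[0.1,-0.05,0,0,0,0],[0.1,-0.05,0,0,0,0],[0.1,-0.05,0.3,0,0,0],[0.1,-0.05,0.55,0,0,0],[0.1,-0.05,0.7,0,0,0],[0.1,-0.05,0.8,0,0,0],[0.1,-0.05,0.88,0,0,0],[0.1,-0.05,0.88,0,0,0]]
  ]
}}

```text
time_s: 6.82
ee_pos: [0.5284, 0.0248, 0.0791]
eef_rot: [-3.141, -0.001, 2.681]
force: [0.4, -0.3, -0.9]
grip_width: 0.0244
grip_force: 14.9
```

Request:
{"method": "step_arm", "body": {
  "plan": [
    [[0,0,0.15,0,0,0],[0,0,0.3,0,0,0],[0,0,0.42,0,0,0],[0,0,0.52,0,0,0],[0,0,0.57,0,0,0],[0,0,0.57,0,0,0],[0,0,0.57,0,0,0]]
  ]
}}

```text
time_s: 7.4
ee_pos: [0.5286, 0.0247, 0.0626]
eef_rot: [3.142, -0.0, 2.681]
force: [-0.6, -0.2, -0.7]
grip_width: 0.0246
grip_force: 14.9
```

Request:
{"method": "step_arm", "body": {
  "plan": [
    [[0,0,0,0,0,0],[0,0,0,0,0,0],[0,0,0,0,0,0],[0,0,0,0,0,0],[0,0,0,0,0,0],[0,0,0,0,0,0]]
  ],
  "grip": 0.6
}}

```text
time_s: 7.9
ee_pos: [0.5286, 0.0247, 0.0627]
eef_rot: [3.142, 0.0, 2.681]
force: [0.5, -0.4, -0.4]
grip_width: 0.056
grip_force: 0.0
```

Request:
{"method": "step_arm", "body": {
  "plan": [
    [[0,0,-0.5,0,0,0],[0,0,-1.7,0,0,0],[0,0,-2.9,0,0,0],[5.98,6.57,-2.9,0,0,-4],[5.98,6.57,-2.9,0,0,-4],[5.98,6.57,-2.9,0,0,-4],[5.98,6.57,-2.9,0,0,-4],[5.98,6.57,-2.9,0,0,-4]]
  ]
}}

```text
time_s: 8.57
ee_pos: [0.4706, 0.2268, 0.1499]
eef_rot: [3.141, 0.0, 3.103]
force: [1.0, -0.2, 0.8]
grip_width: 0.0565
grip_force: 0.0
```

```bash
python3 -c "
from h import *
go(.4555,.281,.11,177.7)
b=save('side','side4.png');g=b.sum(-1)
np.set_printoptions(linewidth=200)
for r in range(240,266): print(r,g[r,306:330])
"
```

```text
units [0.57 1.79 1.33] wz 0.01 at [0.4706 0.2268 0.1499] rpy [1.7999e+02 2.0000e-02 1.7777e+02] t 8.5667 w 0.056495155214434906 F [ 1.  -0.2  0.8]
240 [505 508 507 508 509 506 507 503 510 504 505 498 503 513 518 518 514 515 512 517 516 513 505 508]
241 [505 503 504 507 509 515 516 507 512 508 501 503 500 497 502 506 516 522 523 520 526 526 522 518]
242 [505 501 500 507 512 516 511 511 514 504 498 498 503 509 513 512 519 522 526 529 527 524 516 512]
243 [501 501 502 500 500 500 507 504 513 509 503 503 502 504 511 519 517 514 521 526 529 527 513 509]
244 [500 496 499 506 510 501 501 509 510 517 511 511 514 513 513 515 504 503 510 519 516 513 513 509]
245 [492 494 495 498 501 499 500 499 501 503 502 507 509 513 517 520 514 504 501 512 520 520 517 515]
246 [498 499 503 496 495 502 505 502 500 503 496 497 506 506 504 511 512 500 499 509 522 529 520 517]
247 [497 501 496 498 490 498 504 504 503 502 501 502 502 497 494 502 502 499 504 499 501 501 513 522]
248 [502 507 505 503 501 504 504 512 511 508 508 500 440 492 491 497 508 508 502 501 498 499 500 504]
249 [497 508 511 512 517 525 523 50
[... 998 characters left out ...]
620 658 581 336 116 160 186 190 191 193 196 188 179 176 139 176 402 628 599 615 608 543]
260 [534 614 614 617 596 394  89  95 123 156 169 171 171 146 141 106 104 178 398 627 649 655 603 471]
261 [463 618 616 618 612 487  78  90 104 103 107 103 109 109 104  94  94 177 410 601 612 618 596 398]
262 [441 475 616 617 612 599 240 140 101 109 108 103 105 108 106 100 103 208 364 606 654 600 455 439]
263 [481 398 488 619 618 609 535 310 238 148 138 109 146 152 185 217 318 320 357 615 604 457 364 489]
264 [483 381 325 401 466 338 333 338 339 338 322 321 319 321 322 321 318 316 313 350 458 312 311 486]
265 [490 483 425 316 330 330 329 331 337 341 331 318 318 318 315 317 317 325 322 329 321 275 237 290]
```

Request:
{"method": "step_arm", "body": {
  "plan": [
    [[0.57,1.79,0.8,0,0,0],[0.57,1.79,0.8,0,0,0],[0.57,1.79,0.8,0,0,0],[0.57,1.79,1.3,0,0,0],[0.57,1.79,1.3,0,0,0],[0.57,1.79,1.3,0,0,0]]
  ]
}}

```text
time_s: 9.12
ee_pos: [0.4567, 0.2787, 0.1106]
eef_rot: [-3.141, -0.001, 3.099]
force: [-0.5, -0.4, -0.2]
grip_width: 0.0567
grip_force: 0.0
```

```bash
python3 -c "
from h import *
for z in (.08,.082,.078): print(z,proj('side',[.533,.0246,z]))
go(.4555,.281,.0515,177.7)
b=save('side','side5.png')
cv2.imwrite('pics/c5.png',cv2.resize(b[170:270,170:303,::-1],(798,600),interpolation=0))
"
```

```text
0.08 [317.28071082 250.21445343]
0.082 [317.27641918 249.45620974]
0.078 [317.28499381 250.97104938]
units [0.04 0.08 1.97] wz -0.02 at [0.4567 0.2787 0.1106] rpy [-1.7996e+02 -5.0000e-02  1.7757e+02] t 9.1167 w 0.056677460147772606 F [-0.5 -0.4 -0.2]
```

View pics/c5.png

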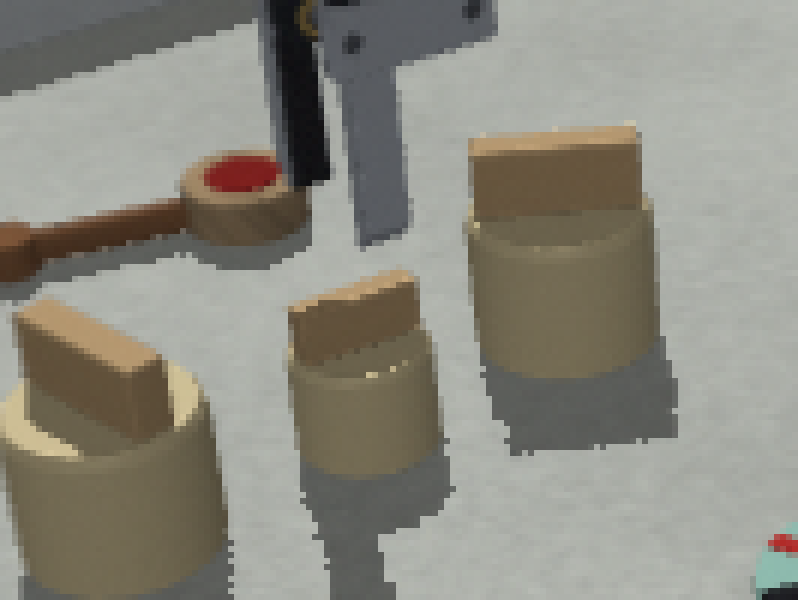

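The fingers straddle the small cap's bar, which sits at about (230,222), so I go down and close.

Request:
{"method": "step_arm", "body": {
  "plan": [
    [[0.04,0.06,0.8,0,0,0],[0.04,0.06,1.5,0,0,0],[0.04,0.06,1.85,0,0,0],[0.04,0.06,1.97,0,0,0],[0.04,0.06,1.97,0,0,0],[0.04,0.06,1.97,0,0,0]]
  ]
}}

```text
time_s: 9.67
ee_pos: [0.4562, 0.2814, 0.0526]
eef_rot: [3.141, 0.001, 3.099]
force: [0.0, 0.7, 0.0]
grip_width: 0.0564
grip_force: 0.0
```

Request:
{"method": "step_arm", "body": {
  "plan": [
    [[0,0,0,0,0,0],[0,0,0,0,0,0],[0,0,0,0,0,0],[0,0,0,0,0,0],[0,0,0,0,0,0],[0,0,0,0,0,0],[0,0,0,0,0,0],[0,0,0,0,0,0]]
  ],
  "grip": 0.02,
  "squeeze": 20
}}

```text
time_s: 10.33
ee_pos: [0.4556, 0.2813, 0.0516]
eef_rot: [3.142, 0.0, 3.1]
force: [0.4, -1.1, 1.1]
grip_width: 0.014
grip_force: 20.0
```

```bash
python3 -c "
from h import *
go(.4555,.281,.0515,177.7)
go(.529,.0247,.16,205.4)
"
```

```text
units [ 0.   -0.01  0.  ] wz -0.02 at [0.4556 0.2813 0.0516] rpy [180.    0.  177.6] t 10.3333 w 0.013974845038680798 F [ 0.4 -1.1  1.1]
units [-2.8  -8.44 -3.61] wz -4.63 at [0.4556 0.2813 0.0516] rpy [180.    0.  177.6] t 10.3333 w 0.013974845038680798 F [ 0.4 -1.1  1.1]
```

Request:
{"method": "step_arm", "body": {
  "plan": [
    [[0,0,-1,0,0,0],[0,0,-2.2,0,0,0],[0,0,-3.12,0,0,0],[-2.87,-8.46,-3.12,0,0,-4.63],[-2.87,-8.46,-3.12,0,0,-4.63],[-2.87,-8.46,-3.12,0,0,-4.63],[-2.87,-8.46,-3.12,0,0,-4.63],[-2.87,-8.46,-3.12,0,0,-4.63]]
  ]
}}

```text
time_s: 11.0
ee_pos: [0.5096, 0.0967, 0.1452]
eef_rot: [3.142, 0.0, -2.691]
force: [0.8, -0.1, -1.5]
grip_width: 0.0137
grip_force: 20.0
```

```bash
python3 -c "
from h import *
go(.531,.024,.145,205.4)
"
```

```text
units [ 0.41 -2.49  0.01] wz 0.07 at [0.5096 0.0967 0.1452] rpy [ 1.8000e+02  1.0000e-02 -1.5419e+02] t 11.0 w 0.013730059221692124 F [ 0.8 -0.1 -1.5]
```

Request:
{"method": "step_arm", "body": {
  "plan": [
    [[0.41,-2.49,0,0,0,0.07],[0.41,-2.49,0,0,0,0.07],[0.41,-2.49,0,0,0,0.07],[0.41,-2.49,0,0,0,0.07],[0.41,-2.49,0,0,0,0.07]]
  ]
}}

```text
time_s: 11.42
ee_pos: [0.5302, 0.0257, 0.145]
eef_rot: [3.141, -0.0, -2.706]
force: [-0.3, 0.7, -1.1]
grip_width: 0.0138
grip_force: 20.0
```

```bash
python3 -c "
from h import *
np.set_printoptions(linewidth=200)
go(.531,.024,.145,205.4)
b=save('side','side6.png');g=b.sum(-1)
cv2.imwrite('pics/c6.png',cv2.resize(b[210:300,260:380,::-1],(800,600),interpolation=0))
for r in range(226,252,2): print(r,g[r,300:336])
o=ctrl.get_obs()['ee_pos'];z=o[2]-.0516
for zz in(z,z+.048):
  q=np.array([proj('side',[o[0]+.0305*np.cos(t),o[1]+.0305*np.sin(t),zz]) for t in np.linspace(0,6.283,100)]);print(zz,q.min(0),q.max(0))
"
```

```text
units [ 0.   -0.06 -0.  ] wz -0.08 at [0.5302 0.0257 0.145 ] rpy [ 1.7998e+02 -2.0000e-02 -1.5506e+02] t 11.4167 w 0.013812461516597404 F [-0.3  0.7 -1.1]
226 [518 520 512 486 540 540 540 523 298 245 240 244 240 242 209 211 213 210 231 285 280 280 279 276 276 309 529 534 534 538 388 517 513 512 495 281]
228 [502 503 464 416 546 543 540 520 254 244 242 242 240 241 204 209 206 225 243 276 277 282 273 277 280 313 535 535 534 477 322 517 516 513 517 493]
230 [515 500 380 348 357 445 552 522 242 242 242 242 241 242 209 209 234 277 280 280 276 276 277 275 278 277 280 297 311 281 281 449 519 524 521 523]
232 [512 517 432 244 267 299 317 326 342 291 273 237 231 243 230 273 277 279 280 279 280 280 275 287 312 304 299 293 279 264 272 452 512 509 515 519]
234 [511 507 428 250 263 270 278 283 295 309 317 321 326 328 331 332 335 336 337 329 326 317 316 313 301 291 281 280 272 259 274 450 513 518 529 536]
236 [514 501 428 249 263 272 280 285 288 293 296 298 298 301 301 304 301 303 300 304 303 298 298 299 290 287 286 278 274 260 289 518 514 519 522 521]
238 [501 487 418 247 262 272 276 281 290 291 
[... 456 characters left out ...]
0 301 298 301 303 303 306 303 304 301 302 296 296 287 285 281 274 266 257 279 510 509 512 513 514]
246 [504 500 491 252 269 275 277 286 289 290 295 299 301 298 304 300 304 301 302 305 302 300 295 296 294 284 280 276 267 261 331 508 501 506 510 511]
248 [491 482 484 465 331 272 279 288 292 293 297 300 302 306 305 306 303 308 305 306 301 296 294 293 289 286 279 276 271 343 509 504 505 513 510 512]
250 [506 505 497 500 495 480 381 285 286 294 297 301 298 301 305 304 303 302 305 300 299 298 295 291 290 279 292 402 492 499 501 511 509 506 504 501]
0.09344604515680574 [301.67692776 237.57846066] [329.88138404 253.24398438]
0.14144604515680576 [301.15010252 218.90615458] [330.11479996 234.01680228]
```

View pics/c6.png

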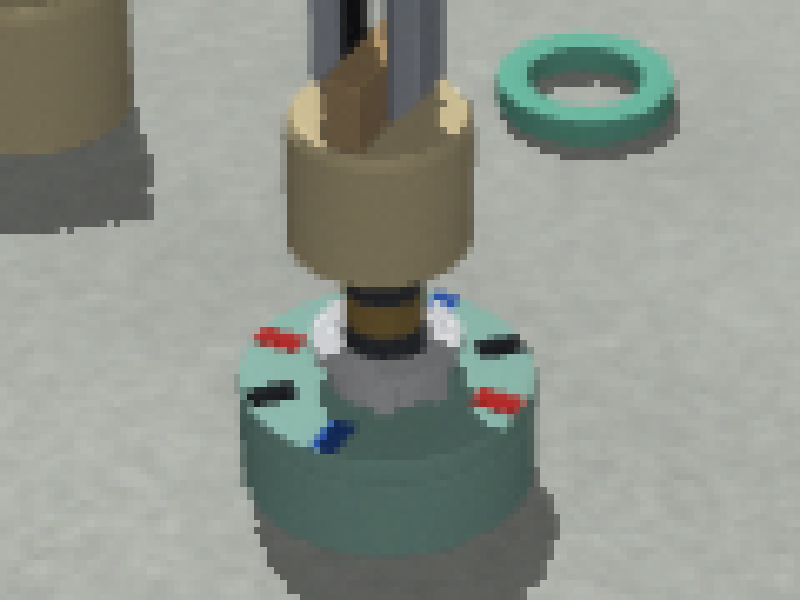

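```bash
python3 -c "
from fit import *
np.set_printoptions(linewidth=200,precision=4,suppress=True)
g=cv2.imread('pics/side6.png').astype(int).sum(-1)
for r in range(247,256): print(r,g[r,302:332])
def mid(p,rb):
    q=np.array([proj('side',[p[0]+.0305*np.cos(t),p[1]+.0305*np.sin(t),.0934]) for t in np.linspace(0,6.283,200)])
    return [(q[:,0].min()+q[:,0].max())/2-316.44,q[:,1].max()-rb]
for rb in(252,252.3,252.6,253):print(rb,least_squares(mid,[.53,.025],args=(rb,)).x)
"
```

```text
247 [491 362 269 272 280 285 289 292 300 303 302 301 304 306 303 301 305 305 301 299 297 298 290 287 280 276 264 281 451 511]
248 [484 465 331 272 279 288 292 293 297 300 302 306 305 306 303 308 305 306 301 296 294 293 289 286 279 276 271 343 509 504]
249 [489 478 413 325 283 288 288 294 296 298 302 303 302 303 302 306 301 301 298 297 293 295 286 283 279 286 394 508 509 513]
250 [497 500 495 480 381 285 286 294 297 301 298 301 305 304 303 302 305 300 299 298 295 291 290 279 292 402 492 499 501 511]
251 [502 492 501 501 496 425 334 302 298 300 302 306 305 303 303 303 306 303 302 298 294 290 309 404 507 503 491 489 485 493]
252 [494 493 503 500 498 498 501 497 444 337 259 306 312 304 303 304 305 302 301 249 206 309 493 495 509 513 509 503 492 493]
253 [499 503 508 502 499 499 496 491 479 312 104 111 150 151 146 148 147 146 114 109 124 275 491 434 448 502 503 505 492 495]
254 [495 502 505 502 501 505 498 493 486 418 125  96  99 100 102  98 100 103 102 107 153 271 435 293 297 340 364 499 493 499]
255 [503 502 499 496 497 494 499 563 609 482 172 156 123 121 106 112 111 114 142 145 186 272
[... 1028 characters left out ...]
^
    f = np.atleast_1d(self.fun(x, *self.args, **self.kwargs))
                      ~~~~~~~~^^^^^^^^^^^^^^^^^^^^^^^^^^^^^^
    return np.atleast_1d(self.fun(x))
                         ~~~~~~~~^^^
    return self.f(x, *self.args, **self.kwargs)
           ~~~~~~^^^^^^^^^^^^^^^^^^^^^^^^^^^^^^
  File "<string>", line 7, in mid
    q=np.array([proj('side',[p[0]+.0305*np.cos(t),p[1]+.0305*np.sin(t),.0934]) for t in np.linspace(0,6.283,200)])
                ~~~~^^^^^^^^^^^^^^^^^^^^^^^^^^^^^^^^^^^^^^^^^^^^^^^^^^^^^^^^^^
  File "h.py", line 13, in proj
    m=ctrl.camera_model(cam);c=np.array(m['R'])@np.array(X)+np.array(m['t']);s=c[:2]/c[2]
ValueError: time passes only in moves, steps and waits
```

```bash
sed -i "s/^def save/import functools\ncm=functools.cache(ctrl.camera_model)\ndef save/; s/m=ctrl.camera_model(cam)/m=cm(cam)/" h.py
python3 -c "
from fit import *
np.set_printoptions(precision=4,suppress=True)
def mid(p,rb):
    q=np.array([proj('side',[p[0]+.0305*np.cos(t),p[1]+.0305*np.sin(t),.0934]) for t in np.linspace(0,6.283,200)])
    return [(q[:,0].min()+q[:,0].max())/2-316.44,q[:,1].max()-rb]
for rb in(252.5,252.75):print(rb,least_squares(mid,[.53,.025],args=(rb,)).x)
go(.531,.024,.145,205.4)
"
```

```text
252.5 [0.5331 0.0275]
252.75 [0.5325 0.0268]
units [ 0.01 -0.08  0.  ] wz -0.07 at [0.5302 0.0262 0.145 ] rpy [ 179.98   -0.01 -155.  ] t 11.4667 w 0.013758778286738485 F [ 0.2  0.1 -0.5]
```

Request:
{"method": "step_arm", "body": {
  "plan": [
    [[0,0,0,0,0,0],[0,0,0,0,0,0],[0.01,-0.07,0.2,0,0,0],[0.01,-0.07,0.2,0,0,0],[0.01,-0.07,0.2,0,0,0],[0.01,-0.07,0.2,0,0,0]]
  ]
}}

```text
time_s: 11.97
ee_pos: [0.531, 0.0234, 0.139]
eef_rot: [3.141, -0.0, -2.706]
force: [0.6, 0.4, 0.6]
grip_width: 0.0133
grip_force: 20.0
```

```bash
python3 -c "
from h import *
go(.5308,.0238,.105,205.4)
"
```

```text
units [0.   0.02 1.13] wz -0.07 at [0.531  0.0234 0.139 ] rpy [ 1.7999e+02 -1.0000e-02 -1.5504e+02] t 11.9667 w 0.013324455497026997 F [0.6 0.4 0.6]
```

Request:
{"method": "step_arm", "body": {
  "plan": [
    [[0,0.01,0.3,0,0,-0.05],[0,0.01,0.6,0,0,-0.05],[0,0.01,0.8,0,0,-0.05],[0,0.01,0.92,0,0,-0.05],[0,0.01,1.0,0,0,-0.05],[0,0.01,1.05,0,0,-0.05],[0,0.01,1.05,0,0,-0.05]]
  ]
}}

```text
time_s: 12.55
ee_pos: [0.5309, 0.0235, 0.1074]
eef_rot: [3.141, -0.0, -2.701]
force: [0.7, 0.1, -1.3]
grip_width: 0.0141
grip_force: 20.0
```

Request:
{"method": "step_arm", "body": {
  "plan": [
    [[0,0,0.1,0,0,0],[0,0,0.18,0,0,0],[0,0,0.26,0,0,0],[0,0,0.34,0,0,0],[0,0,0.42,0,0,0],[0,0,0.5,0,0,0],[0,0,0.5,0,0,0],[0,0,0.5,0,0,0]]
  ]
}}

```text
time_s: 13.22
ee_pos: [0.5309, 0.0235, 0.0925]
eef_rot: [3.142, -0.0, -2.701]
force: [0.6, 0.4, -0.5]
grip_width: 0.0138
grip_force: 20.0
```

Request:
{"method": "step_arm", "body": {
  "plan": [
    [[0,0,0.02,0,0,0],[0,0,0.04,0,0,0],[0,0,0.04,0,0,0],[0,0,0.04,0,0,0]]
  ]
}}

```text
time_s: 13.55
ee_pos: [0.5311, 0.0235, 0.0916]
eef_rot: [-3.141, 0.0, -2.701]
force: [-0.0, -0.6, -0.4]
grip_width: 0.0139
grip_force: 20.0
```

```bash
python3 -c "
from h import *
go(.531,.0236,.0918,160.4)
b=save('side','side7.png')
cv2.imwrite('pics/c7.png',cv2.resize(b[210:300,260:380,::-1],(800,600),interpolation=0))
"
```

```text
units [ 0.    0.   -0.01] wz 7.48 at [0.5311 0.0235 0.0916] rpy [-1.7999e+02  2.0000e-02 -1.5474e+02] t 13.55 w 0.013857417193356014 F [-0.  -0.6 -0.4]
```

View pics/c7.png

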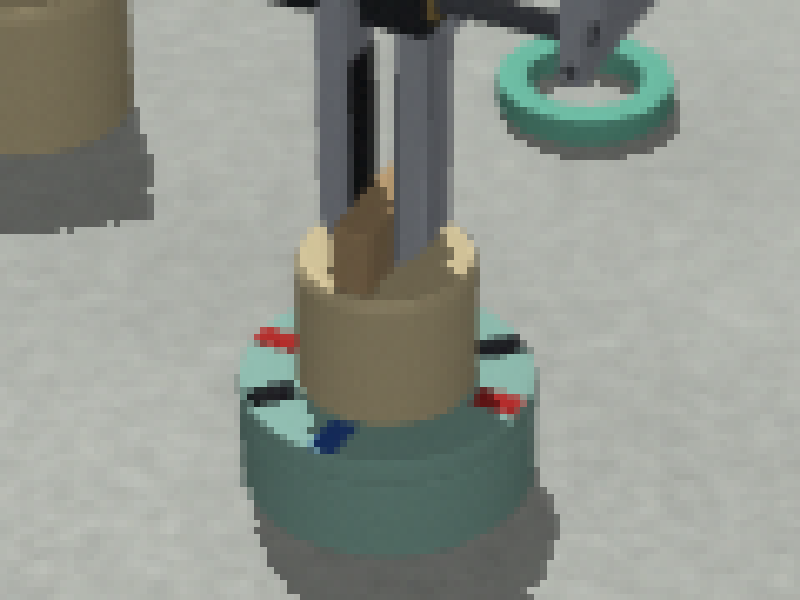

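The cap is down on the shoulder and centred (crop columns 298–480 against the lamp's 240–537), with its bar at the blue mark. Now the turn, in two stages.

Request:
{"method": "step_arm", "body": {
  "plan": [
    [[0,0,0,0,0,0.4],[0,0,0,0,0,0.9],[0,0,0,0,0,1.5],[0,0,0,0,0,2.1],[0,0,0,0,0,2.7],[0,0,0,0,0,3.2],[0,0,0,0,0,3.5],[0,0,0,0,0,3.5]]
  ]
}}

```text
time_s: 14.27
ee_pos: [0.531, 0.0236, 0.0916]
eef_rot: [3.142, 0.0, -3.069]
force: [-0.6, 0.6, 1.6]
grip_width: 0.0136
grip_force: 20.0
```

Request:
{"method": "step_arm", "body": {
  "plan": [
    [[0,0,0,0,0,0.4],[0,0,0,0,0,0.9],[0,0,0,0,0,1.5],[0,0,0,0,0,2.1],[0,0,0,0,0,2.7],[0,0,0,0,0,3.3],[0,0,0,0,0,3.8],[0,0,0,0,0,3.98]]
  ]
}}

```text
time_s: 14.93
ee_pos: [0.531, 0.0236, 0.0915]
eef_rot: [3.142, 0.0, 2.798]
force: [0.0, 0.6, 1.0]
grip_width: 0.014
grip_force: 20.0
```

Request:
{"method": "step_arm", "body": {
  "plan": [
    [[0,0,0,0,0,0],[0,0,0,0,0,0],[0,0,0,0,0,0],[0,0,0,0,0,0],[0,0,0,0,0,0]]
  ]
}}

```text
time_s: 15.35
ee_pos: [0.5311, 0.0235, 0.0916]
eef_rot: [3.142, 0.0, 2.8]
force: [-0.2, 0.8, 3.1]
grip_width: 0.0144
grip_force: 20.0
```

```bash
python3 -c "
from h import *
go(.531,.0236,.0918,160.4)
b=save('side','side8.png')
cv2.imwrite('pics/c8.png',cv2.resize(b[210:300,260:380,::-1],(800,600),interpolation=0))
print(ctrl.get_obs())
"
```

```text
units [ 0.    0.   -0.01] wz 0.0 at [0.5311 0.0235 0.0916] rpy [1.8000e+02 2.0000e-02 1.6042e+02] t 15.35 w 0.014427869326499853 F [-0.2  0.8  3.1]
{'time_s': 15.4, 'qpos': array([-2.46391638e-02,  3.82980307e-01,  1.69333964e+00,  6.23754189e-06,
        1.06503758e+00, -1.25349168e+00]), 'joint_vel': array([-0.00112716, -0.00147472,  0.00081583,  0.00081143,  0.00056157,
        0.00166194]), 'tau': array([-1.52297979e-01, -5.21656358e+01, -3.00215971e+01, -8.03012098e-02,
        4.48772858e-02, -4.48390041e-03]), 'ee_pos': array([0.53104293, 0.02352549, 0.09154072]), 'eef_rot': array([3.14151411e+00, 2.21690376e-04, 2.79964582e+00]), 'force': array([-1.05034437,  0.33805291,  2.04386797]), 'moment': array([0.06997981, 0.12457199, 0.04986061]), 'grip_force': 19.99619096517563, 'grip_width': 0.013568951384546543}
```

View pics/c8.png

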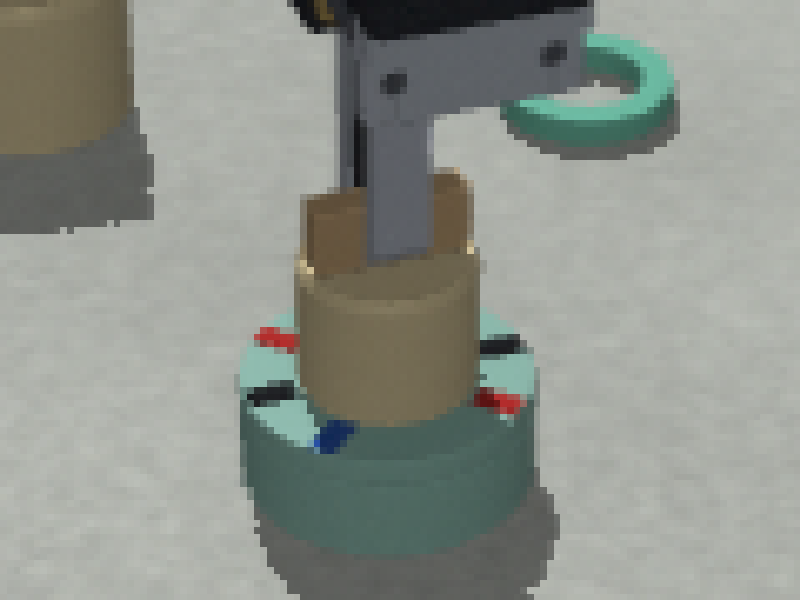

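The bar now points from black mark to black mark, at about (300,268) and (335,262) in the full picture. The cap is down and still gripped, and the neighbours have not moved.

```bash
python3 -c "
from station import ctrl
print(ctrl.hand_in())"
```

```text
the job is handed in; nothing more can be done
None
```

I handed the job in at about 15.4 s: the cell is in the well, and the cap is down on the shoulder, turned 45° clockwise to the black test marks and still gripped with 20 N. I don't have the judge's verdict.

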